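# Load and close up the slide shaker

### The arm

A 6-joint arm with a two-finger parallel gripper is mounted at the origin on the work surface. World frame = base frame: x ahead of the robot, y to its left, z up, the work surface at z = 0. Lengths are in mm, angles in rad, forces in N, time in s.
With the tool pointing down it reaches from about 350 to 925 mm from the base axis. Payload 6.4 kg.
Tool frame: the origin (TCP) lies between the finger pads; the fingertips stand 19 mm ahead of it and the grasp point (between the pads) is the TCP; z points along the fingers, y is the line along which they close (so a half turn about z gives the same grasp; the last joint's range is limited). The gripper opens to 85 mm and grips with 20 to 120 N. Pads are 22 mm wide; open, the fingers measure 114 mm over their backs; the gripper's body (76 mm by 85 mm) begins 54 mm behind the grasp point. The pads swing forward as they close: fully open they stand 13 mm farther back than shut.
Start: joints at [-1.438, 0.245, 1.558, -0, 1.339, -0.174], TCP at [196.311, -619.658, 250.29] pointing down, gripper open.
Joint ranges: [-3.13, 3.13], [-1.02, 2.26], [0.13, 2.54], [-0.95, 4.09], [0.21, 2.88], [-2.74, 2.74]. Speed limits (rad/s): [2.57, 2.57, 3.14, 3.14, 3.14, 3.14].

### API

Orientations are given as a unit quaternion [w, x, y, z].
In Python, from station import * gives the robot as it stands.
- The arm moves only by the shell command python3 -m pendant 'ROWS' [OPENING]. ROWS is JSON, a list of rows, each an object with "slide": the shift along the tool's x, y, z in m, a list of three; "turn": the turn about the tool's z in degrees. In form: [{"slide": [x, y, z], "turn": turn}, ...]. A call has 1 to 5 rows; each row shifts and turns the commanded pose from where the row before left it, along the tool's axes as they then stand; what a row does not reach is not made up. A row lasts 1/10 s, in which the tool goes at most 50 mm and 8.59 degrees, less where a joint would pass 70% of its speed; a pose out of reach is approached as far as the arm can. A call with a gripper value outside its range is refused whole. OPENING is the opening, from 0 (shut) to 1 (fully open), set as the call begins (- or left out, the last holds). The fingers move at their own pace and stop on an object; the grip force is fixed at half the most. Time passes only in rows, so rows that do not move let the fingers close. It gives the time, the measured TCP pose, the force, the opening and the grip force at its end, in the units of the state.
- get_obs(): the state, without advancing time (a new reading comes with each control period).
- capture(name): name is "scene" or "side" or "wrist"; returns a dict with "img" (480x640x3 uint8, red, green, blue), "fx", "fy", "cx", "cy" (pixels), "extrinsics" (4x4, takes a point from camera to world coordinates). Camera axes: x right, y up, looking along -z (the intrinsics and any distortion apply to the point x, -y, -z); pixel columns grow to the right and rows downward; lengths in mm; the calibration is good to about 2 mm. A picture is of the moment at which its call begins. There is no depth.
- hand_in(): hands the job in; it is judged then, once.
The state is a dict: "time_s": time; "joint_positions": joint angles; "qvel": joint speeds; "tau": joint torques, N m; "tcp_pos": TCP position; "eef_rot": TCP orientation; "ft_force": force on the tool from outside, world axes, zero at the start; "wrist_torque": the same for the moment, N m; "opening": opening from 0.0 (shut) to 1.0 (fully open); "gripper_force": force on a finger pad.
Only numpy, scipy, OpenCV 4.12 (cv2) and the standard library are available. Lean on these libraries where they do the work, as an engineer would, in place of code of your own. Each camera call takes 0.05 s, during which the arm holds its last target. There are 200 camera calls.

### The job

Stand all the slide racks from the bench upright in the tray on the shaker, side by side along the tray, and then put the lid squarely on the tray. After that turn the chuck's sleeve clockwise to its end stop, so that both jaws clamp the tray, and last swing the bail down until its crossbar lies on the lid. Do not disturb the bottle, the jar and the slide box.

Things in the scene. Friction and masses are not known exactly. Their poses are not given: they have to be found in the camera images.
- rack0_c (a point): slide rack: white plastic carrier of glass slides, loose, upright on the bench: 80 (x) x 36 (y) x 72 mm tall. Body 40 mm tall; a solid grip fin 50 (x) x 12 (y) mm stands on its middle, from 40 to 72 mm above the underside (grip its upper 20 mm across y). The point is the rack's centre, 36 mm above the underside; z up. Two to four are there in a run; an absent one reads None
- rack1_c (a point): slide rack: white plastic carrier of glass slides, loose, upright on the bench: 80 (x) x 36 (y) x 72 mm tall. Body 40 mm tall; a solid grip fin 50 (x) x 12 (y) mm stands on its middle, from 40 to 72 mm above the underside (grip its upper 20 mm across y). The point is the rack's centre, 36 mm above the underside; z up. Two to four are there in a run; an absent one reads None
- rack2_c (a point): slide rack: white plastic carrier of glass slides, loose, upright on the bench: 80 (x) x 36 (y) x 72 mm tall. Body 40 mm tall; a solid grip fin 50 (x) x 12 (y) mm stands on its middle, from 40 to 72 mm above the underside (grip its upper 20 mm across y). The point is the rack's centre, 36 mm above the underside; z up. Two to four are there in a run; an absent one reads None
- rack3_c (a point): slide rack: white plastic carrier of glass slides, loose, upright on the bench: 80 (x) x 36 (y) x 72 mm tall. Body 40 mm tall; a solid grip fin 50 (x) x 12 (y) mm stands on its middle, from 40 to 72 mm above the underside (grip its upper 20 mm across y). The point is the rack's centre, 36 mm above the underside; z up. Two to four are there in a run; an absent one reads None
- tray: open aluminium tray, loose, between the jaws: 112 (x) x 212 (y) x 50 mm tall, walls and floor 4 mm. Origin: centre of its underside, on the deck 55 mm above the bench. Up to four racks stand side by side along its y, each lengthwise along its x; places at y = -72, -24, 24, 72 mm leave room for fingers. Low ribs keep it in place along x
- lid_c (a point): white lid, loose, right way up on the bench: 128 (x) x 228 (y) mm, hollow below, top face 43 mm above its lower edge; on it a bar handle 14 (x) x 60 (y) x 30 mm high in the middle. The point is its centre, 36.5 mm above the lower edge. Its 8 mm skirt goes outside the tray with 5 mm play; seated, the point is 78.5 mm above the tray's underside, axes along the tray's, either way round. Up to 0.46 kg
- sleeve_grip (a point): knurled round steel sleeve of the fixture chuck, 48 mm diameter and 40 mm tall, on an upright axis at the robot's side of the shaker, 127 mm from the middle of the tray place. The point lies on the axis, 10 mm below the sleeve's top face (93 mm above the bench)
- sleeve (a joint): turn of the sleeve, rad: 0 = jaws wide open, grows when turned clockwise seen from above, end stop at 2.75 = jaws clamped; starts between 0 and 0.4. Each radian moves both jaws 8 mm inwards; the pads touch the tray at about 2.25. It takes about 0.5 N m and stays where it is left
- pad_l: rubber pad, 64 mm wide and 30 mm tall, on the jaw at the tray's +y end, sprung (3 N per mm, 7 mm at most); the origin lies in its face, 2 mm above the deck. Starts 15 to 18 mm clear of the tray
- pad_r: the same at the tray's -y end
- bail (a joint): angle of the bail, rad: a U of 10 mm steel rod hinged at the shaker's far corners, 0 = level, pointing to the robot, 1.57 = upright; starts at 1.58 to 1.75, stays where it is left (about 2 N at the crossbar moves it). On the seated lid it comes to rest at about 0.33
- bail_bar (a point): middle of the bail's crossbar, a 10 mm round rod 250 mm long that runs along the shaker's y, 122 mm from the hinge line. Lowered, it lies on the lid's top between the handle and the edge nearest the robot
- bail_hinge (a point): middle of the bail's hinge line, 80 mm beyond the middle of the tray place and 105 mm above the bench; the line runs along the shaker's y
- shaker: the shaker, fixed to the bench: white housing 300 (x) x 370 (y) mm with a black rubber deck 55 mm above the bench. Origin on the bench under the middle of the tray place; x points away from the robot, y along the tray's length
- reagent: brown glass bottle, 60 mm diameter, 130 mm tall: leave alone. Origin: centre of its underside
- slidebox: cardboard slide box, 85 x 75 x 32 mm: leave alone. Origin: centre of its underside
- jar: clear jar, 64 mm diameter, 75 mm tall: leave alone. Origin: centre of its underside
Mind the look-alikes: they are no part of the job. What is shaped like the part that bears rack2_c but blue, orange or yellow is not meant.

How it is judged (in metres and radians):
On the way, in this order (a step that is already met when the one before it is completed fails the run):
1. all racks that are there stand in the tray (x of rack0_c in the frame of tray between -0.025 and 0.025 m and y of rack0_c in the frame of tray between -0.092 and 0.092 m and z of rack0_c in the frame of tray between 0.032 and 0.048 m and angle between each of rack0_c, rack1_c, rack2_c, rack3_c's own z axis and vertical below 0.15 rad and x of rack1_c in the frame of tray between -0.025 and 0.025 m and y of rack1_c in the frame of tray between -0.092 and 0.092 m and z of rack1_c in the frame of tray between 0.032 and 0.048 m and x of rack2_c in the frame of tray between -0.025 and 0.025 m and y of rack2_c in the frame of tray between -0.092 and 0.092 m and z of rack2_c in the frame of tray between 0.032 and 0.048 m and x of rack3_c in the frame of tray between -0.025 and 0.025 m and y of rack3_c in the frame of tray between -0.092 and 0.092 m and z of rack3_c in the frame of tray between 0.032 and 0.048 m), for 0.2 s.
2. the lid is seated on the tray (horizontal distance between lid_c and tray below 0.009 m and z of lid_c in the frame of tray between 0.075 and 0.0815 m and angle between the y axis of lid_c and the y axis of tray, either way round below 0.08 rad and angle between lid_c's own z axis and vertical below 0.04 rad), for 0.2 s.
3. both jaws clamp the tray (contact force between each of pad_l, pad_r and tray above 4 N), for 0.2 s.
4. the bail is down on the lid (all of step 2 and value of joint bail below 0.42 rad), for 0.2 s.
At the end, for the whole second after the job is handed in: Racks on the tray floor (within 25 mm in x, 92 mm in y of its middle, 0.15 rad of upright); lid on the rim (within 9 mm, 75 to 81.5 mm above the tray underside, 0.08 rad of square, 0.04 of level); each pad presses the tray with over 4 N; bail below 0.42 rad; all at rest (all of step 1 and all of step 3 and all of step 4 and linear speed of each of tray, lid below 0.02 m/s); the robot touches nothing.
It fails at once if the bottle is moved by more than 30 mm (distance of reagent from where it was at the start of the episode above 0.03 m).
It fails at once if the slide box is moved by more than 30 mm (distance of slidebox from where it was at the start of the episode above 0.03 m).
It fails at once if the jar is moved by more than 30 mm (distance of jar from where it was at the start of the episode above 0.03 m).
Of rack0, rack1, rack2, rack3 only 2 to 4 are there at a start; the rules pass over those that are not, and their reading is None.
At some moment in a run one of rack0, rack1, rack2, rack3 may be knocked a few centimetres aside while the robot is not near it.
It also fails if it takes over 210 s, if anything falls off the work surface, if the arm or the gripper's body presses on something with over 40 N, if the wrist force passes 120 N, or if a joint passes its speed limit or range.

## Working session

There is one attempt and no reset: what is moved stays moved. The work goes in short steps, Python scripts to look and compute and a shell command to move; the robot and the scene stay as the last step left them, time stands still between calls to the robot, and variables do not carry over. Pictures are saved under pics/ and viewed, at most 14 in all, crops included, and the job is handed in when it is done.

```bash
mkdir -p pics; ls
python3 - <<'E'
from station import *
import cv2
for n in("scene","side"):
    c=capture(n);cv2.imwrite(f"pics/{n}0.png",c["img"][:,:,::-1])
    print(n,c["fx"],c["fy"],c["cx"],c["cy"],c["extrinsics"],[k for k in c])
print(get_obs())
E
```

```text
pics
scene 571.5088240564403 571.5088240564403 322.95367524266015 240.696552416126 [[ 3.76098930e-01 -6.47664305e-01  6.62631528e-01  1.40954471e+03]
 [ 9.26477953e-01  2.52270345e-01 -2.79281714e-01 -2.65492835e+02]
 [ 1.37185134e-02  7.18951056e-01  6.94925307e-01  1.06843259e+03]
 [ 0.00000000e+00  0.00000000e+00  0.00000000e+00  1.00000000e+00]] ['img', 'fx', 'fy', 'cx', 'cy', 'extrinsics']
side 510.3851154258831 510.3851154258831 319.3738909721866 238.49735992918073 [[-9.99729848e-01 -2.64483922e-03 -2.30919180e-02  4.67985327e+02]
 [-1.35614979e-02 -7.40484790e-01  6.71936278e-01  9.85761100e+02]
 [-1.88763775e-02  6.72067914e-01  7.40248878e-01  1.06943557e+03]
 [ 0.00000000e+00  0.00000000e+00  0.00000000e+00  1.00000000e+00]] ['img', 'fx', 'fy', 'cx', 'cy', 'extrinsics']
{'time_s': 0.1, 'joint_positions': array([-1.43810173e+00,  2.45744857e-01,  1.55887855e+00,  2.21484958e-05,
        1.33871870e+00, -1.74115513e-01]), 'qvel': array([-0.00059733, -0.00320759, -0.00279996,  0.00186085,  0.00021312,
        0.00025773]), 'tau': array([-1.69538330e-04, -4.30670464e+01, -3.27130008e+01, -1.12464650e-04,
        2.83099718e-03, -4.70986450e-06]), 'tcp_pos': array([ 196.25092941, -619.17755334,  249.29738605]), 'eef_rot': array([-8.74316811e-04,  9.88256514e-01,  1.52801495e-01,  2.88875238e-05]), 'ft_force': array([ 0.10028455, -0.21004118,  0.36447065]), 'wrist_torque': array([-0.03101446, -0.01430311,  0.00485092]), 'gripper_force': 0.0, 'opening': 0.9993502356297232}
```

View pics/scene0.png

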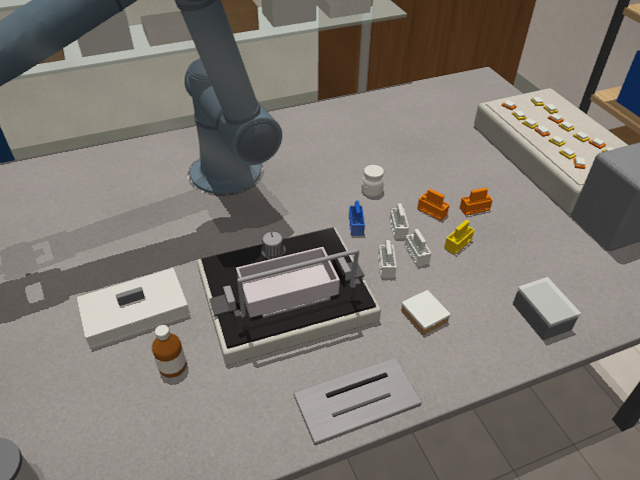

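View pics/side0.png

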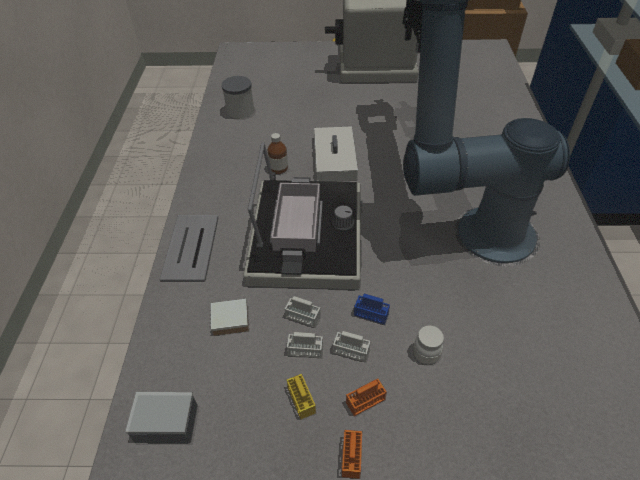

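Scene shows three white racks at (399,221), (388,259), (418,246). The look-alikes are blue (357,218), orange (433,205) and (476,201), and yellow (460,237). The lid is at (132,306), tray (288,280), sleeve (272,243) and bail crossbar about (300,262). Bottle (169,352), jar (373,181) and slide box (426,311) are to be left alone. In the side view the white racks are at (302,311), (305,345) and (351,345). I choose the three white ones and check them in close crops.

Run:
```python
import cv2,numpy as np
a=cv2.imread("pics/scene0.png");b=cv2.imread("pics/side0.png")
z=lambda i,x,y,w,h,s:cv2.resize(i[y:y+h,x:x+w],None,fx=s,fy=s,interpolation=cv2.INTER_CUBIC)
cv2.imwrite("pics/racks.png",np.vstack([z(a,350,190,100,37*2+1,8)[:, :800][0:600]]))
cv2.imwrite("pics/racks2.png",z(b,275,290,110,75,7))
cv2.imwrite("pics/shk.png",z(b,240,110,130,180,3.3))
```

```text
(no output)
```

View pics/racks2.png

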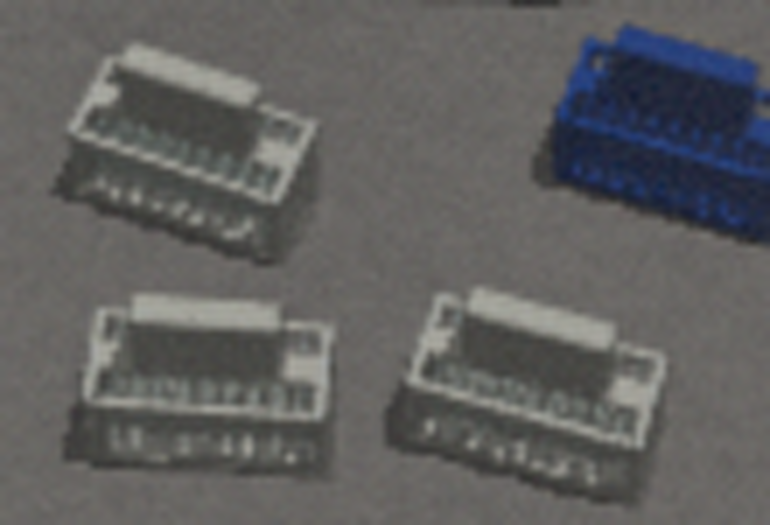

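View pics/shk.png

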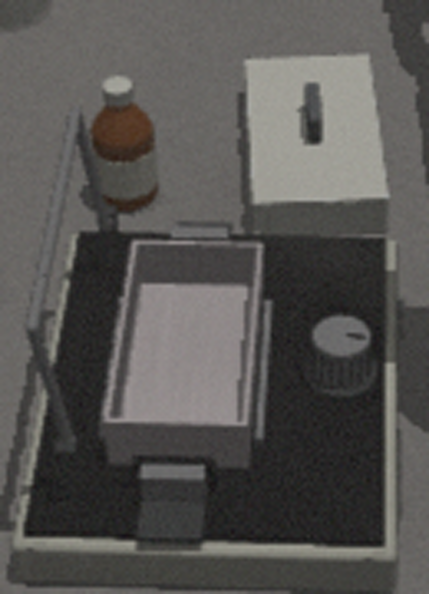

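View pics/racks.png

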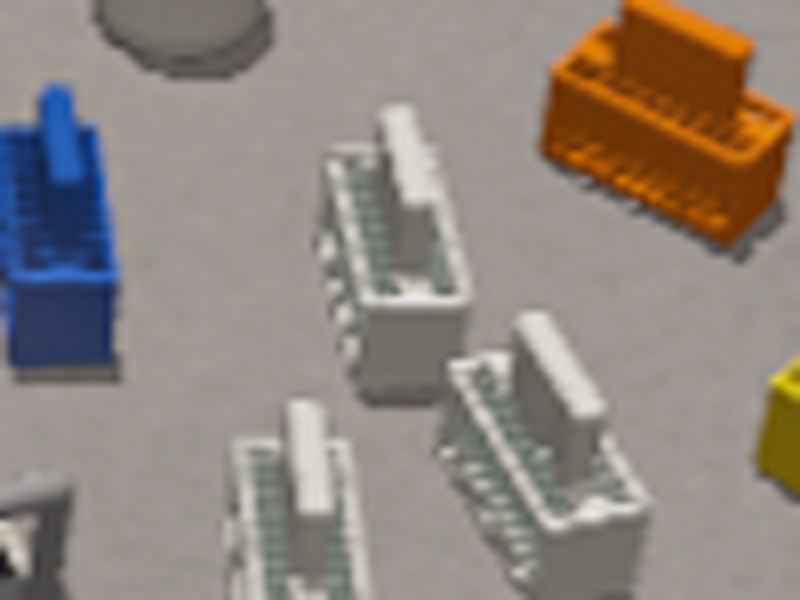

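```bash
cat > h.py <<'E'
from station import *
import numpy as np, cv2
from scipy.spatial.transform import Rotation as R
def ray(c,u,v,z):
    E=np.array(c["extrinsics"]);d=E[:3,:3]@[(u-c["cx"])/c["fx"],-(v-c["cy"])/c["fy"],-1]
    o=E[:3,3];return (o+d*(z-o[2])/d[2])[:2]
def proj(c,P):
    E=np.array(c["extrinsics"]);p=(np.atleast_2d(P)-E[:3,3])@E[:3,:3]
    return np.c_[c["cx"]-c["fx"]*p[:,0]/p[:,2], c["cy"]+c["fy"]*p[:,1]/p[:,2]]
def toolyaw(o):  # yaw of tool x in world deg; tool down
    q=o["eef_rot"];M=R.from_quat([q[1],q[2],q[3],q[0]]).as_matrix();return M
def go(x,y,z,yaw=None):
    """remaining move to target: slide in tool axes (m) from measured pose; yaw = wanted direction of tool y (deg, mod 180)"""
    o=get_obs();M=toolyaw(o);d=np.array([x,y,z])-o["tcp_pos"]
    t=0
    if yaw is not None:
        cur=np.degrees(np.arctan2(M[1,1],M[0,1]));t=-((yaw-cur+90)%180-90)
    print("slide(m, before any turn)",np.round(M.T@d/1000,4),"turn",round(t,2),"q6",round(o["joint_positions"][5],2))
E
python3 - <<'E'
from h import *
c=capture("side")
def f(pts,z,ox,oy,s):
    return np.array([ray(c,ox+(u+.5)/s-.5,oy+(v+.5)/s-.5,z) for u,v in pts])
racks={"A":([(130,42),(262,85),(248,108),(117,66)],[(70,132),(110,58),(318,122),(275,205)]),
"B":([(133,295),(280,300),(283,328),(133,322)],[(85,403),(97,305),(335,325),(325,418)]),
"C":([(475,287),(615,322),(612,348),(468,312)],[(403,382),(438,290),(665,352),(645,445)])}
for k,(fin,rim) in racks.items():
    F=f(fin,72,275,290,7);B=f(rim,40,275,290,7)
    d=B[2]-B[1]+B[3]-B[0];e=F[1]-F[0]+F[2]-F[3]
    print(k,F.mean(0).round(1),B.mean(0).round(1),"yaw",np.degrees(np.arctan2(*-d[::-1])).round(1),np.degrees(np.arctan2(*-e[::-1])).round(1),np.linalg.norm(d)/2)
T=f([(132,240),(266,240),(250,428),(103,422)],105,240,110,3.3)
d=T[3]-T[0]+T[2]-T[1];print("tray",T.mean(0),T.round(0).tolist(),np.degrees(np.arctan2(d[1],d[0])))
s=f([(342,336)],103,240,110,3.3)[0];print("sleeve",s,np.linalg.norm(s-T.mean(0)),T.mean(0)-s)
L=f([(247,60),(372,55),(387,198),(250,198)],43,240,110,3.3)
d=L[3]-L[0]+L[2]-L[1];print("lid",L.mean(0),L.round(0).tolist(),np.degrees(np.arctan2(d[1],d[0])))
D=f([(75,233),(390,238),(390,548),(22,540)],55,240,110,3.3);print("deck",D.mean(0),D.round().tolist())
print("handle",f([(313,85),(313,118)],73,240,110,3.3))
E
```

```text
A [538.8 278.9] [539.  278.8] yaw -21.4 -21.2 78.08896673325722
B [529.5 371.6] [529.8 371.3] yaw -4.6 -2.3 79.23581720212294
C [421.6 373.6] [422.4 372.6] yaw -16.9 -16.1 79.67125596903686
tray [560.76117482   2.42625911] [[614.0, -105.0], [498.0, -105.0], [508.0, 113.0], [623.0, 107.0]] 87.56944830818105
sleeve [435.26104559  10.77716435] 125.77766119225484 [125.50012923  -8.35090525]
lid [ 455.63802169 -344.28024787] [[523.0, -452.0], [395.0, -459.0], [388.0, -233.0], [516.0, -234.0]] 91.8652373504216
deck [536.71946944  10.04016939] [[674.0, -172.0], [388.0, -163.0], [401.0, 192.0], [683.0, 183.0]]
handle [[ 456.34069491 -367.77153218]
 [ 456.67223867 -315.55841607]]
```

```bash
python3 -c "
from h import *
go(539,279,230,68.7)"
```

```text
slide(m, before any turn) [ 0.598  -0.7528  0.0207] turn 38.88 q6 -0.17
```

```bash
for i in 1 2 3 4; do python3 -m pendant '[{"slide":[0.0299,-0.0376,0.001],"turn":0},{"slide":[0.0299,-0.0376,0.001],"turn":0},{"slide":[0.0299,-0.0376,0.001],"turn":0},{"slide":[0.0299,-0.0376,0.001],"turn":0},{"slide":[0.0299,-0.0376,0.001],"turn":0}]' 0.7|tail -3; done; python3 -m pendant '[{"slide":[0,0,0],"turn":7.8},{"slide":[0,0,0],"turn":7.8},{"slide":[0,0,0],"turn":7.8},{"slide":[0,0,0],"turn":7.8},{"slide":[0,0,0],"turn":7.8}]'
python3 -c "
from h import *
go(539,279,230,68.7)
c=capture('wrist');cv2.imwrite('pics/w1.png',c['img'][:,:,::-1])
print(c['extrinsics'].round(2),c['fx'])
for n,x,y in (('A',539,279),('B',530,371),('C',422,373)): print(n,proj(c,[[x,y,72]]))
"
```

```text
ft_force: [1.1, 0.0, 1.4]
opening: 0.7
gripper_force: 0.0
ft_force: [-0.1, 0.1, 0.5]
opening: 0.698
gripper_force: 0.0
ft_force: [2.1, -0.5, -1.1]
opening: 0.698
gripper_force: 0.0
ft_force: [1.1, -0.0, 1.5]
opening: 0.7
gripper_force: 0.0
time_s: 2.65
tcp_pos: [539.0, 277.8, 229.8]
eef_rot: [0.0, 0.982, -0.189, -0.0]
ft_force: [0.2, 0.4, 0.2]
opening: 0.7
gripper_force: 0.0
slide(m, before any turn) [-0.0005 -0.0011 -0.0002] turn -0.44 q6 2.24
[[-3.7000e-01  8.8000e-01  2.9000e-01  6.1407e+02]
 [-9.3000e-01 -3.5000e-01 -1.2000e-01  2.4780e+02]
 [ 0.0000e+00 -3.1000e-01  9.5000e-01  3.5243e+02]
 [ 0.0000e+00  0.0000e+00  0.0000e+00  1.0000e+00]] 415.09752207619323
A [[322.15069235 235.55213245]]
B [[210.49700236 291.05856766]]
C [[268.2127284  405.48220433]]
```

View pics/w1.png

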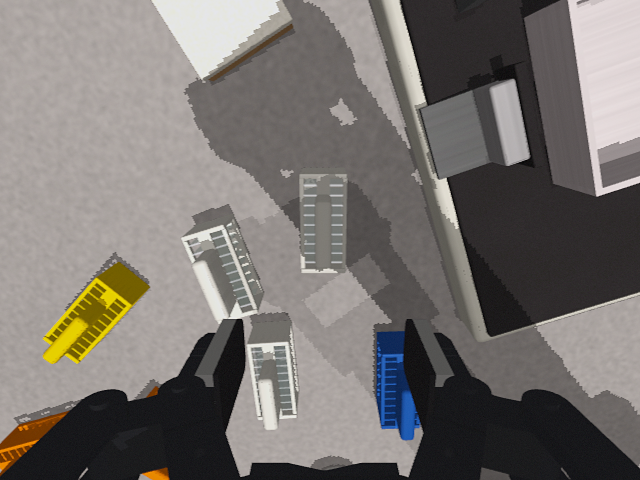

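The wrist picture shows rack A's fin at (323,235), B's at (210,290) and C's at (268,405). All three agree with the projections, so I grasp A.

```bash
python3 -m pendant '[{"slide":[0,-0.001,0.042],"turn":0},{"slide":[0,0,0.042],"turn":0},{"slide":[0,0,0.042],"turn":0},{"slide":[0,0,0.040],"turn":0},{"slide":[0,0,0],"turn":0}]' 0.6; python3 -m pendant '[{"slide":[0,0,0],"turn":0},{"slide":[0,0,0],"turn":0},{"slide":[0,0,0],"turn":0},{"slide":[0,0,0],"turn":0},{"slide":[0,0,0],"turn":0}]' 0;python3 -m pendant '[{"slide":[0,0,-0.042],"turn":0},{"slide":[0,0,-0.042],"turn":0},{"slide":[0,0,-0.042],"turn":0},{"slide":[0,0,-0.04],"turn":0},{"slide":[0,0,0],"turn":0}]'
python3 -c "
from h import *
a=np.radians(87.6);t=np.array([561,2.5])
for s in(-56,0,56): print(s,t+s*np.array([np.cos(a),np.sin(a)]))
p=t-56*np.array([np.cos(a),np.sin(a)])
go(*p,230,87.6)"
```

```text
time_s: 3.2
tcp_pos: [534.7, 277.2, 57.7]
eef_rot: [0.003, 0.983, -0.185, -0.006]
ft_force: [-0.5, 0.4, -0.5]
opening: 0.599
gripper_force: 0.0
time_s: 3.7
tcp_pos: [541.6, 279.2, 67.3]
eef_rot: [-0.001, 0.983, -0.186, 0.002]
ft_force: [-0.3, -0.8, 7.7]
opening: 0.127
gripper_force: 61.7
time_s: 4.2
tcp_pos: [543.0, 279.9, 238.6]
eef_rot: [-0.003, 0.983, -0.186, 0.006]
ft_force: [0.3, -0.4, -0.9]
opening: 0.133
gripper_force: 60.4
-56 [558.65496339 -53.45087849]
0 [561.    2.5]
56 [563.34503661  58.45087849]
slide(m, before any turn) [0.1362 0.3047 0.0074] turn -19.0 q6 2.23
```

```bash
python3 -m pendant '[{"slide":[0.0195,0.0435,0],"turn":0},{"slide":[0.0195,0.0435,0],"turn":0},{"slide":[0.0195,0.0435,0],"turn":0},{"slide":[0.0195,0.0435,0],"turn":0},{"slide":[0.0195,0.0435,0],"turn":0}]' |tail -1; python3 -m pendant '[{"slide":[0.0195,0.0435,0],"turn":0},{"slide":[0.0195,0.0435,0],"turn":0},{"slide":[0,0,0],"turn":-7},{"slide":[0,0,0],"turn":-7},{"slide":[0,0,0],"turn":-5}]';python3 -m pendant '[{"slide":[0,0,0],"turn":0},{"slide":[0,0,0],"turn":0},{"slide":[0,0,0],"turn":0}]'
python3 -c "
from h import *
go(558.7,-53.5,230,87.6)
c=capture('wrist');cv2.imwrite('pics/w2.png',c['img'][:,:,::-1])
"
```

```text
gripper_force: 60.3
time_s: 5.2
tcp_pos: [554.7, -54.9, 229.0]
eef_rot: [-0.0, 1.0, -0.02, -0.001]
ft_force: [-0.4, 0.4, -1.1]
opening: 0.124
gripper_force: 60.5
time_s: 5.5
tcp_pos: [555.2, -54.3, 229.9]
eef_rot: [-0.0, 1.0, -0.022, -0.0]
ft_force: [0.4, -0.2, -3.0]
opening: 0.123
gripper_force: 60.5
slide(m, before any turn) [ 0.0034 -0.001  -0.0002] turn -0.08 q6 1.31
```

View pics/w2.png

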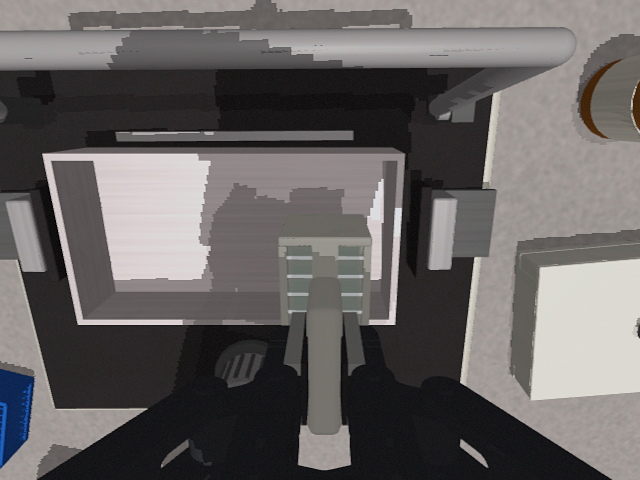

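The rack hangs straight over the tray, with the tray's rim corners at (42,152), (405,148), (396,324) and (78,324). I'll use those to refine the tray pose.

```bash
python3 -c "
from h import *
c=capture('wrist')
T=np.array([ray(c,u,v,105) for u,v in [(42,152),(405,148),(396,324),(78,324)]]);print(T.round(),T.mean(0))
d=T[0]-T[1]+T[3]-T[2];a=np.arctan2(d[1],d[0]);print(np.degrees(a))
t=T.mean(0)
for s in(-56,0,56): print(s,(t+s*np.array([np.cos(a),np.sin(a)])).round(1))
# rack fin/body check: rim far corners z at tcp-64+40
z=get_obs()['tcp_pos'][2]-24
print(ray(c,278,240,z),ray(c,372,240,z))
p=t-56*np.array([np.cos(a),np.sin(a)]);go(*p,123,np.degrees(a))
"
```

```text
[[ 622.  107.]
 [ 615. -104.]
 [ 501. -100.]
 [ 510.  112.]] [562.04177849   3.63136115]
87.85435773522867
-56 [559.9 -52.3]
0 [562.    3.6]
56 [564.1  59.6]
[592.62025742 -39.19385847] [591.13793464 -73.80057033]
slide(m, before any turn) [ 0.0045 -0.0022  0.1071] turn -0.3 q6 1.31
```

```bash
python3 -m pendant '[{"slide":[0.007,-0.003,0.02],"turn":0},{"slide":[0,0,0.03],"turn":0},{"slide":[0,0,0.03],"turn":0},{"slide":[0,0,0.018],"turn":0},{"slide":[0,0,0.004],"turn":0}]' ; python3 -m pendant '[{"slide":[0,0,0.002],"turn":0},{"slide":[0,0,0.002],"turn":0},{"slide":[0,0,0],"turn":0}]'
```

```text
time_s: 6.1
tcp_pos: [561.5, -51.5, 126.6]
eef_rot: [-0.0, 1.0, -0.021, -0.002]
ft_force: [0.2, -0.5, -1.0]
opening: 0.127
gripper_force: 60.5
time_s: 6.4
tcp_pos: [563.2, -52.0, 126.5]
eef_rot: [0.0, 1.0, -0.021, 0.0]
ft_force: [-5.2, 1.0, 4.0]
opening: 0.131
gripper_force: 61.6
```

```bash
python3 -m pendant '[{"slide":[0,0,-0.001],"turn":0},{"slide":[0,0,0],"turn":0},{"slide":[0,0,0],"turn":0}]' 0.33; python3 -m pendant '[{"slide":[0,0,-0.02],"turn":0},{"slide":[0,0,-0.03],"turn":0},{"slide":[0,0,-0.03],"turn":0},{"slide":[0,0,-0.025],"turn":0},{"slide":[0,0,0],"turn":0}]'
python3 -c "
from h import *
go(529.6,371.5,230,87)
c=capture('side');cv2.imwrite('pics/s1.png',c['img'][:,:,::-1])
b=cv2.imread('pics/side0.png').astype(int);a=c['img'][:,:,::-1].astype(int)
d=np.abs(a-b).max(2)
for n,x,y in (('A',539,279),('B',530,371),('C',422,373)):
  u,v=proj(c,[[x,y,40]])[0].astype(int);print(n,d[v-18:v+18,u-22:u+22].mean().round(1))"
```

```text
time_s: 6.7
tcp_pos: [563.2, -52.0, 126.0]
eef_rot: [0.0, 1.0, -0.021, 0.001]
ft_force: [-0.4, 0.3, -0.4]
opening: 0.333
gripper_force: 0.0
time_s: 7.2
tcp_pos: [565.0, -52.5, 235.1]
eef_rot: [0.001, 1.0, -0.021, 0.004]
ft_force: [-0.0, 0.3, 0.7]
opening: 0.328
gripper_force: 0.0
slide(m, before any turn) [-0.0533 -0.4221  0.0037] turn 0.58 q6 1.32
A 17.0
B 4.8
C 3.7
```

```bash
python3 -m pendant '[{"slide":[-0.0059,-0.0469,0],"turn":0},{"slide":[-0.0059,-0.0469,0],"turn":0},{"slide":[-0.0059,-0.0469,0],"turn":0},{"slide":[-0.0059,-0.0469,0],"turn":0},{"slide":[-0.0059,-0.0469,0],"turn":1}]' 0.6|tail -1;python3 -m pendant '[{"slide":[-0.0059,-0.0469,0],"turn":0},{"slide":[-0.0059,-0.0469,0],"turn":0},{"slide":[-0.0059,-0.0469,0],"turn":0},{"slide":[-0.0059,-0.0469,0],"turn":0},{"slide":[0,0,0],"turn":0}]' 0.6;python3 -m pendant '[{"slide":[0,0,0],"turn":0},{"slide":[0,0,0],"turn":0}]'
python3 -c "
from h import *
go(529.6,371.5,64,86.5)
c=capture('wrist');cv2.imwrite('pics/w3.png',c['img'][:,:,::-1])
print(proj(c,[[529.6,371.5,72]]))
b=cv2.imread('pics/w3.png')
cv2.imwrite('pics/w3c.png',cv2.resize(b[150:350,180:460],None,fx=2.5,fy=2.5))
"
```

```text
gripper_force: 0.0
time_s: 8.25
tcp_pos: [528.6, 376.7, 227.9]
eef_rot: [-0.0, 1.0, -0.027, -0.001]
ft_force: [-0.8, -0.8, 0.7]
opening: 0.598
gripper_force: 0.0
time_s: 8.45
tcp_pos: [530.4, 371.4, 228.9]
eef_rot: [0.001, 1.0, -0.03, -0.001]
ft_force: [0.6, -1.4, 0.1]
opening: 0.603
gripper_force: 0.0
slide(m, before any turn) [-0.0005 -0.0003  0.1649] turn 0.03 q6 2.07
[[323.35307791 236.10287915]]
```

View pics/w3c.png

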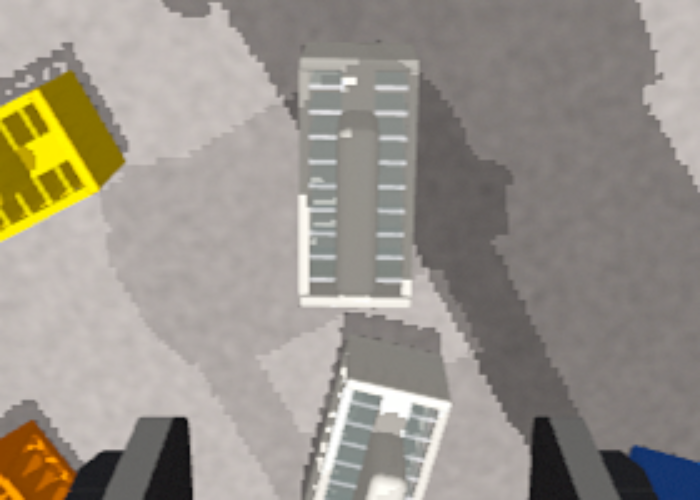

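Rack B sits square under the tool: fin at about (356,210) in the crop, which is (322,234) in the picture. Grasp, lift and move over the tray.

```bash
python3 -m pendant '[{"slide":[0,0,0.042],"turn":0},{"slide":[0,0,0.042],"turn":0},{"slide":[0,0,0.04],"turn":0},{"slide":[0,0,0.03],"turn":0},{"slide":[0,0,0.008],"turn":0}]' 0.6|sed -n 2p; python3 -m pendant '[{"slide":[0,0,0],"turn":0},{"slide":[0,0,0],"turn":0}]';python3 -m pendant '[{"slide":[0,0,0],"turn":0},{"slide":[0,0,0],"turn":0},{"slide":[0,0,0],"turn":0},{"slide":[0,0,0],"turn":0},{"slide":[0,0,0],"turn":0}]' 0;python3 -m pendant '[{"slide":[0,0,-0.042],"turn":0},{"slide":[0,0,-0.042],"turn":0},{"slide":[0,0,-0.042],"turn":0},{"slide":[0,0,-0.04],"turn":0},{"slide":[0,0,0],"turn":0}]'
python3 -c "
from h import *
go(562,3.6,230,87.8)"
```

```text
tcp_pos: [528.4, 369.7, 63.8]
time_s: 9.2
tcp_pos: [532.2, 372.4, 70.4]
eef_rot: [-0.001, 1.0, -0.03, 0.001]
ft_force: [-0.8, 0.0, 0.2]
opening: 0.601
gripper_force: 0.0
time_s: 9.7
tcp_pos: [531.6, 372.8, 69.9]
eef_rot: [-0.0, 1.0, -0.03, 0.001]
ft_force: [-0.4, -0.8, 5.8]
opening: 0.126
gripper_force: 60.6
time_s: 10.2
tcp_pos: [533.5, 373.9, 241.9]
eef_rot: [-0.003, 1.0, -0.03, 0.006]
ft_force: [0.8, 0.5, -0.9]
opening: 0.126
gripper_force: 59.7
slide(m, before any turn) [0.0503 0.368  0.0102] turn -1.2 q6 2.07
```

```bash
python3 -m pendant '[{"slide":[0.0063,0.046,0],"turn":-1},{"slide":[0.0063,0.046,0],"turn":0},{"slide":[0.0063,0.046,0],"turn":0},{"slide":[0.0063,0.046,0],"turn":0},{"slide":[0.0063,0.046,0],"turn":0}]' |tail -1;python3 -m pendant '[{"slide":[0.0063,0.046,0],"turn":0},{"slide":[0.0063,0.046,0],"turn":0},{"slide":[0.0063,0.046,0],"turn":0},{"slide":[0,0,0],"turn":0},{"slide":[0,0,0],"turn":0}]';python3 -m pendant '[{"slide":[0,0,0],"turn":0},{"slide":[0,0,0],"turn":0}]'
python3 -c "
from h import *
go(563.5,3.6,129,87.8)"
```

```text
gripper_force: 59.7
time_s: 11.2
tcp_pos: [564.0, 1.9, 232.9]
eef_rot: [-0.0, 1.0, -0.022, -0.001]
ft_force: [-0.0, 0.9, -2.6]
opening: 0.125
gripper_force: 59.9
time_s: 11.4
tcp_pos: [564.3, 3.9, 233.8]
eef_rot: [-0.0, 1.0, -0.02, -0.0]
ft_force: [-0.3, 0.9, -1.9]
opening: 0.128
gripper_force: 59.9
slide(m, before any turn) [-0.0007  0.0004  0.1048] turn -0.11 q6 1.42
```

```bash
python3 -m pendant '[{"slide":[0,0,0.02],"turn":0},{"slide":[0,0,0.03],"turn":0},{"slide":[0,0,0.03],"turn":0},{"slide":[0,0,0.016],"turn":0},{"slide":[0,0,0.004],"turn":0}]' ; python3 -m pendant '[{"slide":[0,0,0.002],"turn":0},{"slide":[0,0,0.002],"turn":0},{"slide":[0,0,0],"turn":0}]'
```

```text
time_s: 11.9
tcp_pos: [563.2, 3.6, 132.0]
eef_rot: [-0.0, 1.0, -0.02, -0.002]
ft_force: [0.7, 0.1, -2.0]
opening: 0.127
gripper_force: 59.8
time_s: 12.2
tcp_pos: [565.5, 2.4, 131.5]
eef_rot: [0.0, 1.0, -0.021, 0.001]
ft_force: [0.0, 0.2, -2.2]
opening: 0.122
gripper_force: 59.8
```

```bash
python3 -m pendant '[{"slide":[-0.001,0,0.001],"turn":0},{"slide":[0,0,0.001],"turn":0},{"slide":[0,0,0.001],"turn":0},{"slide":[0,0,0],"turn":0}]'
```

```text
time_s: 12.6
tcp_pos: [564.1, 2.3, 128.9]
eef_rot: [0.0, 1.0, -0.021, 0.0]
ft_force: [-4.4, -0.2, 6.5]
opening: 0.124
gripper_force: 61.0
```

```bash
python3 -m pendant '[{"slide":[0,0,-0.001],"turn":0},{"slide":[0,0,0],"turn":0},{"slide":[0,0,0],"turn":0}]' 0.33; python3 -m pendant '[{"slide":[0,0,-0.02],"turn":0},{"slide":[0,0,-0.03],"turn":0},{"slide":[0,0,-0.03],"turn":0},{"slide":[0,0,-0.02],"turn":0},{"slide":[0,0,0],"turn":0}]'
python3 -c "
from h import *
go(422,373,230,73.5)
c=capture('side');cv2.imwrite('pics/s2.png',c['img'][:,:,::-1])
b=cv2.imread('pics/side0.png').astype(int);a=c['img'][:,:,::-1].astype(int)
d=np.abs(a-b).max(2)
for n,x,y in (('A',539,279),('B',530,371),('C',422,373)):
  u,v=proj(c,[[x,y,40]])[0].astype(int);print(n,d[v-18:v+18,u-22:u+22].mean().round(1))"
```

```text
time_s: 12.9
tcp_pos: [563.8, 2.5, 128.4]
eef_rot: [0.0, 1.0, -0.021, 0.0]
ft_force: [0.4, 0.3, -1.2]
opening: 0.328
gripper_force: 0.0
time_s: 13.4
tcp_pos: [565.6, 2.2, 231.9]
eef_rot: [0.001, 1.0, -0.021, 0.003]
ft_force: [0.1, -0.6, -0.8]
opening: 0.326
gripper_force: 0.0
slide(m, before any turn) [-0.1591 -0.3644  0.0005] turn 14.08 q6 1.42
A 17.4
B 19.2
C 4.2
```

```bash
python3 -m pendant '[{"slide":[-0.0177,-0.0405,0],"turn":0},{"slide":[-0.0177,-0.0405,0],"turn":0},{"slide":[-0.0177,-0.0405,0],"turn":0},{"slide":[-0.0177,-0.0405,0],"turn":0},{"slide":[-0.0177,-0.0405,0],"turn":0}]' 0.6|tail -1;python3 -m pendant '[{"slide":[-0.0177,-0.0405,0],"turn":0},{"slide":[-0.0177,-0.0405,0],"turn":0},{"slide":[-0.0177,-0.0405,0],"turn":0},{"slide":[-0.0177,-0.0405,0],"turn":0}]' |tail -1;python3 -m pendant '[{"slide":[0,0,0],"turn":7},{"slide":[0,0,0],"turn":7},{"slide":[0,0,0],"turn":0},{"slide":[0,0,0],"turn":0}]'
python3 -c "
from h import *
go(422,373,66,73.5)
c=capture('wrist');cv2.imwrite('pics/w4.png',c['img'][:,:,::-1])
print(proj(c,[[422,373,72]]))
b=cv2.imread('pics/w4.png')
cv2.imwrite('pics/w4c.png',cv2.resize(b[150:350,180:460],None,fx=2.5,fy=2.5))
"
```

```text
gripper_force: 0.0
gripper_force: 0.0
time_s: 14.75
tcp_pos: [419.4, 373.0, 226.8]
eef_rot: [0.001, 0.99, -0.142, -0.001]
ft_force: [0.5, -0.3, 0.4]
opening: 0.599
gripper_force: 0.0
slide(m, before any turn) [ 0.0027 -0.001   0.1608] turn 0.21 q6 2.38
[[322.34244217 232.47549378]]
```

View pics/w4c.png

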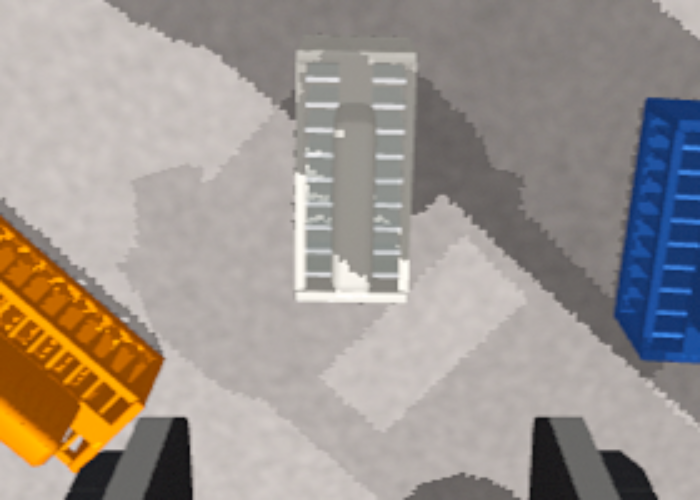

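Rack C's fin is at (352,203) in the crop, which is (321,231) in the picture and as predicted. Grasp it.

```bash
python3 -m pendant '[{"slide":[0.001,-0.001,0.04],"turn":0},{"slide":[0,0,0.04],"turn":0},{"slide":[0,0,0.04],"turn":0},{"slide":[0,0,0.03],"turn":0},{"slide":[0,0,0.008],"turn":0}]' 0.6|sed -n 2p; python3 -m pendant '[{"slide":[0,0,0],"turn":0},{"slide":[0,0,0.002],"turn":0}]'|sed -n 2p;python3 -m pendant '[{"slide":[0,0,0],"turn":0},{"slide":[0,0,0],"turn":0},{"slide":[0,0,0],"turn":0},{"slide":[0,0,0],"turn":0},{"slide":[0,0,0],"turn":0}]' 0;python3 -m pendant '[{"slide":[0,0,-0.042],"turn":0},{"slide":[0,0,-0.042],"turn":0},{"slide":[0,0,-0.042],"turn":0},{"slide":[0,0,-0.04],"turn":0},{"slide":[0,0,0],"turn":0}]'
python3 -c "
from h import *
go(564.5,59.6,235,87.8)"
```

```text
tcp_pos: [418.8, 372.2, 66.1]
tcp_pos: [422.6, 374.8, 70.2]
time_s: 16.0
tcp_pos: [422.1, 374.7, 69.7]
eef_rot: [-0.001, 0.99, -0.143, 0.001]
ft_force: [0.1, -0.7, 6.4]
opening: 0.124
gripper_force: 60.9
time_s: 16.5
tcp_pos: [423.9, 375.8, 241.2]
eef_rot: [-0.004, 0.99, -0.143, 0.005]
ft_force: [1.2, 0.3, -0.8]
opening: 0.125
gripper_force: 59.9
slide(m, before any turn) [0.2242 0.2637 0.0057] turn -14.2 q6 2.38
```

```bash
python3 -m pendant '[{"slide":[0.028,0.033,0],"turn":0},{"slide":[0.028,0.033,0],"turn":0},{"slide":[0.028,0.033,0],"turn":0},{"slide":[0.028,0.033,0],"turn":0},{"slide":[0.028,0.033,0],"turn":0}]' |tail -1;python3 -m pendant '[{"slide":[0.028,0.033,0],"turn":0},{"slide":[0.028,0.033,0],"turn":0},{"slide":[0.028,0.033,0],"turn":0},{"slide":[0,0,0],"turn":-7.1},{"slide":[0,0,0],"turn":-7.1}]'|tail -1;python3 -m pendant '[{"slide":[0,0,0],"turn":0},{"slide":[0,0,0],"turn":0},{"slide":[0,0,0],"turn":0}]'
python3 -c "
from h import *
go(564.5,59.6,129,87.8)"
```

```text
gripper_force: 59.8
gripper_force: 59.9
time_s: 17.8
tcp_pos: [561.0, 57.9, 233.7]
eef_rot: [-0.0, 1.0, -0.02, -0.0]
ft_force: [0.2, 0.3, -1.0]
opening: 0.122
gripper_force: 59.9
slide(m, before any turn) [ 0.0035 -0.0018  0.1047] turn -0.09 q6 1.51
```

```bash
python3 -m pendant '[{"slide":[0.002,-0.001,0.02],"turn":0},{"slide":[0,0,0.03],"turn":0},{"slide":[0,0,0.03],"turn":0},{"slide":[0,0,0.016],"turn":0},{"slide":[0,0,0.004],"turn":0}]'|sed -n 2,4p ; python3 -m pendant '[{"slide":[0,0,0.002],"turn":0},{"slide":[0,0,0.002],"turn":0},{"slide":[0,0,0],"turn":0},{"slide":[0,0,0.001],"turn":0},{"slide":[0,0,0.001],"turn":0}]'|sed -n 2,4p; python3 -m pendant '[{"slide":[0,0,0.001],"turn":0},{"slide":[0,0,0],"turn":0},{"slide":[0,0,0],"turn":0}]'
```

```text
tcp_pos: [562.0, 58.8, 132.0]
eef_rot: [-0.0, 1.0, -0.02, -0.002]
ft_force: [-0.2, 0.5, -1.1]
tcp_pos: [563.9, 58.4, 129.0]
eef_rot: [0.0, 1.0, -0.019, 0.001]
ft_force: [0.6, 0.7, -1.8]
time_s: 19.1
tcp_pos: [563.9, 58.4, 128.7]
eef_rot: [0.0, 1.0, -0.019, 0.0]
ft_force: [-4.2, -0.7, 5.2]
opening: 0.125
gripper_force: 60.9
```

```bash
python3 -m pendant '[{"slide":[0,0,-0.001],"turn":0},{"slide":[0,0,0],"turn":0},{"slide":[0,0,0],"turn":0}]' 0.33|tail -1; python3 -m pendant '[{"slide":[0,0,-0.02],"turn":0},{"slide":[0,0,-0.035],"turn":0},{"slide":[0,0,-0.035],"turn":0},{"slide":[0,0,-0.03],"turn":0},{"slide":[0,0,0],"turn":0}]'
python3 -c "
from h import *
go(456,-343,250,1.9)
c=capture('side');b=c['img'][:,:,::-1]
cv2.imwrite('pics/s3.png',cv2.resize(b[170:290,240:370],None,fx=4,fy=4))
go(456,-343,250,1.9)"
```

```text
gripper_force: 0.0
time_s: 19.9
tcp_pos: [566.1, 58.3, 253.9]
eef_rot: [0.0, 1.0, -0.019, 0.005]
ft_force: [0.0, -0.6, -0.1]
opening: 0.33
gripper_force: 0.0
slide(m, before any turn) [-0.0946  0.4053  0.0032] turn 85.89 q6 1.51
slide(m, before any turn) [-0.0932  0.4053  0.0006] turn 85.88 q6 1.51
```

View pics/s3.png

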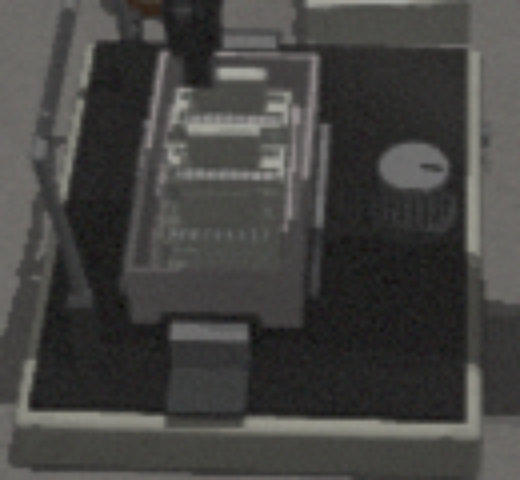

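Three racks stand in the tray at (238,75), (225,130) and (225,210, in shadow). On to the lid.

```bash
python3 -m pendant '[{"slide":[-0.0104,0.045,0],"turn":0},{"slide":[-0.0104,0.045,0],"turn":0},{"slide":[-0.0104,0.045,0],"turn":0},{"slide":[-0.0104,0.045,0],"turn":0},{"slide":[-0.0104,0.045,0],"turn":0}]' 0.7|tail -1;python3 -m pendant '[{"slide":[-0.0104,0.045,0],"turn":0},{"slide":[-0.0104,0.045,0],"turn":0},{"slide":[-0.0104,0.045,0],"turn":0},{"slide":[-0.0104,0.045,0],"turn":0},{"slide":[0,0,0],"turn":-8.1}]'|tail -1;for i in 1 2; do python3 -m pendant '[{"slide":[0,0,0],"turn":-8.6},{"slide":[0,0,0],"turn":-8.6},{"slide":[0,0,0],"turn":-8.6},{"slide":[0,0,0],"turn":-8.6},{"slide":[0,0,0],"turn":-8.6}]'|tail -1;done; python3 -m pendant '[{"slide":[0,0,0],"turn":0},{"slide":[0,0,0],"turn":0},{"slide":[0,0,0],"turn":0}]'
python3 -c "
from h import *
go(456,-343,67,1.9)
c=capture('wrist');cv2.imwrite('pics/w5.png',c['img'][:,:,::-1])
print(proj(c,[[456,-343,73],[450,-372,73],[463,-313,73],[523,-452,43],[395,-459,43],[388,-233,43],[516,-234,43]]))
"
```

```text
gripper_force: 0.0
gripper_force: 0.0
gripper_force: 0.0
gripper_force: 0.0
time_s: 22.25
tcp_pos: [454.0, -342.4, 247.6]
eef_rot: [-0.001, 0.697, 0.718, 0.0]
ft_force: [-0.1, -0.1, 0.3]
opening: 0.698
gripper_force: 0.0
slide(m, before any turn) [-0.0008  0.0021  0.1806] turn -0.2 q6 -0.88
[[326.87502965 229.84164537]
 [317.80379657 266.34093738]
 [337.93694974 189.80263042]
 [397.84197442 341.15694534]
 [254.52412795 344.18568845]
 [237.87234673  69.92406949]
 [413.68370995  77.02592142]]
```

View pics/w5.png

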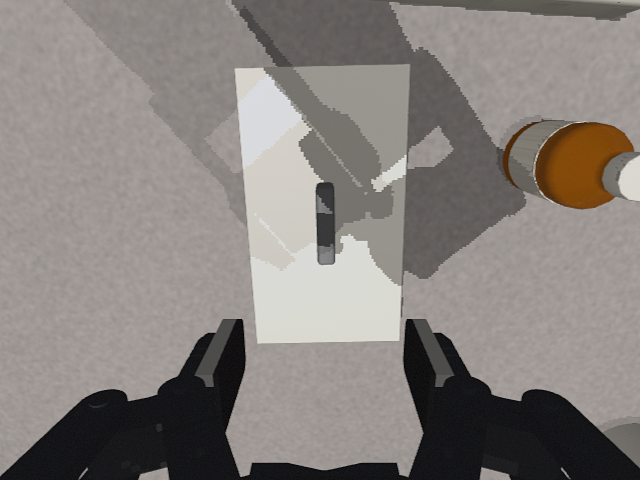

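The lid's corners are at (236,68), (409,65), (400,340) and (258,343), with the handle centred at (326,223).

```bash
python3 -c "
from h import *
c=capture('wrist')
L=np.array([ray(c,u,v,43) for u,v in [(236,68),(409,65),(400,340),(258,343)]]);print(L.round(),L.mean(0))
d=L[0]-L[3]+L[1]-L[2];yaw=np.degrees(np.arctan2(d[1],d[0]));print('y axis',yaw)
print(ray(c,326,223.5,73))
go(*L.mean(0),67,yaw-90)
"
```

```text
[[ 387. -232.]
 [ 512. -226.]
 [ 525. -451.]
 [ 398. -458.]] [ 455.49893179 -341.7783942 ]
y axis 93.13024041081903
[ 455.31593762 -338.3674101 ]
slide(m, before any turn) [0.0006 0.0014 0.181 ] turn -1.38 q6 -0.88
```

```bash
python3 -m pendant '[{"slide":[0.001,0.001,0.04],"turn":-1.2},{"slide":[0,0,0.045],"turn":0},{"slide":[0,0,0.045],"turn":0},{"slide":[0,0,0.035],"turn":0},{"slide":[0,0,0.01],"turn":0}]' |sed -n 2p; python3 -m pendant '[{"slide":[0,0,0],"turn":0},{"slide":[0,0,0],"turn":0},{"slide":[0,0,0],"turn":0}]'
python3 -c "
from h import *
go(455.5,-341.5,66,2.7)"
```

```text
tcp_pos: [453.0, -339.2, 68.9]
time_s: 23.15
tcp_pos: [456.5, -343.0, 75.9]
eef_rot: [0.002, 0.688, 0.725, -0.0]
ft_force: [-0.5, 0.0, 0.8]
opening: 0.699
gripper_force: 0.0
slide(m, before any turn) [ 0.0016 -0.001   0.0099] turn 0.32 q6 -0.9
```

```bash
python3 -m pendant '[{"slide":[0.001,-0.001,0.004],"turn":0},{"slide":[0,0,0.004],"turn":0},{"slide":[0,0,0],"turn":0}]'|sed -n 2,4p; python3 -m pendant '[{"slide":[0,0,0],"turn":0},{"slide":[0,0,0],"turn":0},{"slide":[0,0,0],"turn":0},{"slide":[0,0,0],"turn":0},{"slide":[0,0,0],"turn":0}]' 0;python3 -m pendant '[{"slide":[0,0,-0.02],"turn":0},{"slide":[0,0,-0.03],"turn":0},{"slide":[0,0,-0.04],"turn":0},{"slide":[0,0,-0.05],"turn":0},{"slide":[0,0,-0.05],"turn":0}]';python3 -m pendant '[{"slide":[0,0,0],"turn":0},{"slide":[0,0,0],"turn":0},{"slide":[0,0,0],"turn":0}]'
```

```text
tcp_pos: [453.9, -340.3, 65.0]
eef_rot: [-0.0, 0.688, 0.725, 0.0]
ft_force: [0.5, 0.2, -0.8]
time_s: 23.95
tcp_pos: [454.3, -340.8, 65.5]
eef_rot: [0.0, 0.688, 0.725, -0.0]
ft_force: [-0.7, -0.0, 0.8]
opening: 0.149
gripper_force: 59.8
time_s: 24.45
tcp_pos: [453.3, -339.7, 255.5]
eef_rot: [-0.002, 0.688, 0.726, 0.0]
ft_force: [-0.1, -1.2, -2.4]
opening: 0.148
gripper_force: 59.2
time_s: 24.75
tcp_pos: [453.2, -339.6, 252.6]
eef_rot: [-0.002, 0.688, 0.726, 0.0]
ft_force: [-0.3, 0.3, -3.9]
opening: 0.151
gripper_force: 59.2
```

```bash
python3 -c "
from h import *
go(561,4,245,-2.3)"
```

```text
slide(m, before any turn) [0.3374 0.1258 0.0085] turn 5.32 q6 -0.9
```

```bash
python3 -m pendant '[{"slide":[0.042,0.0155,0],"turn":0},{"slide":[0.042,0.0155,0],"turn":0},{"slide":[0.042,0.0155,0],"turn":0},{"slide":[0.042,0.0155,0],"turn":0},{"slide":[0.042,0.0155,0],"turn":0}]' |tail -1;python3 -m pendant '[{"slide":[0.042,0.0155,0],"turn":0},{"slide":[0.042,0.0155,0],"turn":0},{"slide":[0.042,0.014,0],"turn":0},{"slide":[0,0,0],"turn":2.6},{"slide":[0,0,0],"turn":2.6}]'|tail -1;python3 -m pendant '[{"slide":[0,0,0],"turn":0},{"slide":[0,0,0],"turn":0},{"slide":[0,0,0],"turn":0}]'
python3 -c "
from h import *
go(561.5,4,200,-2.3)
for n in('side','scene'):
  c=capture(n);b=c['img'][:,:,::-1];cv2.imwrite('pics/l_%s.png'%n,b)
a=cv2.imread('pics/l_side.png')[130:290,230:380];b=cv2.imread('pics/l_scene.png')[190:370,190:390]
z=cv2.resize(a,None,fx=2.7,fy=2.7);y=cv2.resize(b,None,fx=2,fy=2)
o=np.zeros((440,805-5,3),np.uint8);o[:z.shape[0],:z.shape[1]]=z;o[:360,400:800]=y[:,:400];cv2.imwrite('pics/l.png',o)
"
```

```text
gripper_force: 59.2
gripper_force: 59.3
time_s: 26.05
tcp_pos: [558.3, 1.1, 254.2]
eef_rot: [-0.001, 0.72, 0.694, -0.001]
ft_force: [-0.7, 0.7, -3.1]
opening: 0.154
gripper_force: 59.3
slide(m, before any turn) [0.003  0.0032 0.0542] turn 0.12 q6 -0.16
```

View pics/l.png

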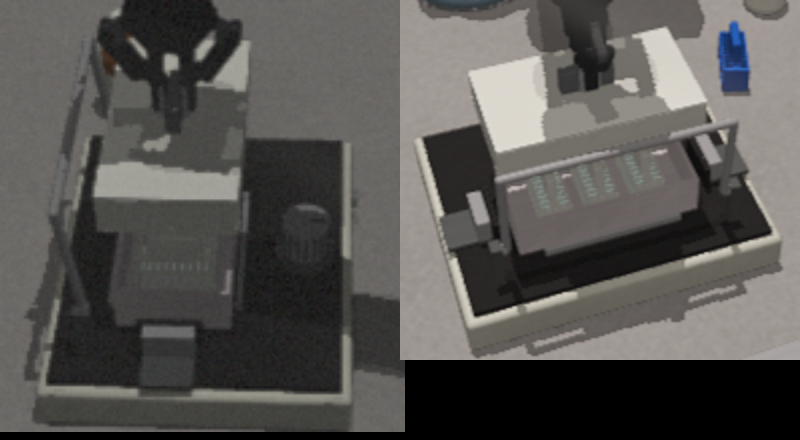

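The lid hangs over the tray with the three racks visible below it at about (600,180), and the bail is clear behind. Lower it.

```bash
python3 -m pendant '[{"slide":[0.0025,0.003,0.01],"turn":0},{"slide":[0,0,0.02],"turn":0},{"slide":[0,0,0.02],"turn":0},{"slide":[0,0,0.02],"turn":0},{"slide":[0,0,0.009],"turn":0}]'|sed -n 2,4p ; python3 -m pendant '[{"slide":[0,0,0],"turn":0},{"slide":[0,0,0],"turn":0},{"slide":[0,0,0],"turn":0}]'
python3 -c "
from h import *
go(561.5,4,162.5,-2.3)"
```

```text
tcp_pos: [560.5, 4.0, 173.4]
eef_rot: [-0.002, 0.72, 0.694, -0.001]
ft_force: [-0.2, 0.6, -2.4]
time_s: 26.95
tcp_pos: [562.7, 3.6, 177.7]
eef_rot: [0.001, 0.72, 0.694, 0.001]
ft_force: [0.5, -0.0, -2.4]
opening: 0.15
gripper_force: 59.2
slide(m, before any turn) [ 0.0003 -0.0013  0.0152] turn 0.12 q6 -0.16
```

```bash
python3 -m pendant '[{"slide":[0,-0.001,0.004],"turn":0},{"slide":[0,0,0.003],"turn":0},{"slide":[0,0,0.002],"turn":0},{"slide":[0,0,0],"turn":0}]'|sed -n 2,4p ; python3 -m pendant '[{"slide":[0,0,0.002],"turn":0},{"slide":[0,0,0.002],"turn":0},{"slide":[0,0,0],"turn":0}]'|sed -n 2,4p
python3 -m pendant '[{"slide":[0,0,0.001],"turn":0},{"slide":[0,0,0.001],"turn":0},{"slide":[0,0,0],"turn":0}]'
```

```text
tcp_pos: [560.5, 3.8, 166.8]
eef_rot: [-0.0, 0.72, 0.694, -0.0]
ft_force: [0.5, -0.9, -3.5]
tcp_pos: [560.6, 3.9, 162.9]
eef_rot: [-0.0, 0.72, 0.694, -0.0]
ft_force: [-0.5, 0.0, -2.8]
time_s: 27.95
tcp_pos: [560.9, 3.8, 162.5]
eef_rot: [-0.0, 0.72, 0.694, -0.0]
ft_force: [-4.8, 0.9, 5.4]
opening: 0.149
gripper_force: 60.4
```

Contact came at TCP z = 162.5, which is the seated height. Release and go over the sleeve.

```bash
python3 -m pendant '[{"slide":[0,0,-0.001],"turn":0},{"slide":[0,0,0],"turn":0},{"slide":[0,0,0],"turn":0}]' 0.5|sed -n 2p; python3 -m pendant '[{"slide":[0,0,-0.02],"turn":0},{"slide":[0,0,-0.03],"turn":0},{"slide":[0,0,-0.02],"turn":0},{"slide":[0,0,-0.01],"turn":0},{"slide":[0,0,0],"turn":0}]'|sed -n 2p
python3 -c "
from h import *
go(436,9,240)"
```

```text
tcp_pos: [561.2, 3.7, 162.6]
tcp_pos: [561.7, 3.7, 243.8]
slide(m, before any turn) [ 0.0006 -0.1258  0.0034] turn 0 q6 -0.16
```

```bash
python3 -m pendant '[{"slide":[0,-0.042,0],"turn":0},{"slide":[0,-0.042,0],"turn":0},{"slide":[0,-0.042,0],"turn":0},{"slide":[0,0,0],"turn":-8.5},{"slide":[0,0,0],"turn":-8.5}]' 1|tail -1;for i in 1 2; do python3 -m pendant '[{"slide":[0,0,0],"turn":-8.5},{"slide":[0,0,0],"turn":-8.5},{"slide":[0,0,0],"turn":-8.5},{"slide":[0,0,0],"turn":-8.5},{"slide":[0,0,0],"turn":-8.5}]'|tail -1;done; python3 -m pendant '[{"slide":[0,0,0],"turn":0},{"slide":[0,0,0],"turn":0},{"slide":[0,0,0],"turn":0}]'
python3 -c "
from h import *
go(436,9,95)
c=capture('wrist');cv2.imwrite('pics/w6.png',c['img'][:,:,::-1])
print(proj(c,[[435,9,103]]))
"
```

```text
gripper_force: 0.0
gripper_force: 0.0
gripper_force: 0.0
time_s: 30.55
tcp_pos: [434.7, 8.6, 241.7]
eef_rot: [-0.0, -0.085, 0.996, 0.0]
ft_force: [0.7, -0.7, 0.6]
opening: 0.997
gripper_force: 0.0
slide(m, before any turn) [-1.500e-03  1.000e-04  1.467e-01] turn 0 q6 -1.98
[[324.52715864 243.95434555]]
```

View pics/w6.png

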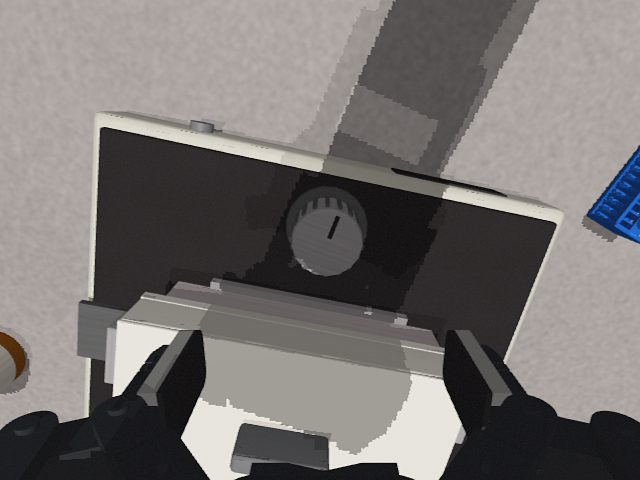

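The sleeve's top face is centred at (327,240). The lid sits on the tray between the jaws.

```bash
python3 -c "
from h import *
c=capture('wrist');p=ray(c,327,240,103);print(p);go(*p,93)"
```

```text
[432.23847294  10.12129383]
slide(m, before any turn) [0.0022 0.0019 0.149 ] turn 0 q6 -1.98
```

```bash
python3 -m pendant '[{"slide":[0.001,0.001,0.04],"turn":0},{"slide":[0,0,0.04],"turn":0},{"slide":[0,0,0.04],"turn":0},{"slide":[0,0,0.02],"turn":0},{"slide":[0,0,0.007],"turn":0}]'|sed -n 2,4p ; python3 -m pendant '[{"slide":[0,0,0],"turn":0},{"slide":[0,0,0],"turn":0},{"slide":[0,0,0],"turn":0}]'|sed -n 2,4p
python3 -m pendant '[{"slide":[0,0,0],"turn":0},{"slide":[0,0,0],"turn":0},{"slide":[0,0,0],"turn":0},{"slide":[0,0,0],"turn":0}]' 0
```

```text
tcp_pos: [431.9, 9.8, 92.8]
eef_rot: [-0.002, -0.085, 0.996, 0.001]
ft_force: [-0.4, -1.1, -0.1]
tcp_pos: [435.1, 9.1, 96.9]
eef_rot: [0.002, -0.086, 0.996, -0.001]
ft_force: [0.2, 0.2, -0.2]
time_s: 31.85
tcp_pos: [433.9, 10.3, 96.3]
eef_rot: [-0.0, -0.085, 0.996, 0.001]
ft_force: [-4.2, 4.5, 8.8]
opening: 0.542
gripper_force: 60.9
```

```bash
for i in 1 2 3 4; do python3 -m pendant '[{"slide":[0,0,0],"turn":6.5},{"slide":[0,0,0],"turn":6.5},{"slide":[0,0,0],"turn":6.5},{"slide":[0,0,0],"turn":6.5},{"slide":[0,0,0],"turn":6.5}]'|sed -n 2,5p; python3 -c "
from station import *
o=get_obs();print(o['wrist_torque'].round(2),o['joint_positions'][5].round(3))";done
```

```text
tcp_pos: [434.0, 10.7, 96.4]
eef_rot: [-0.0, 0.199, 0.98, 0.001]
ft_force: [-2.8, 8.5, 9.2]
opening: 0.543
[1.46 0.42 0.34] -1.412
tcp_pos: [434.3, 11.0, 96.3]
eef_rot: [-0.0, 0.465, 0.885, 0.002]
ft_force: [-1.9, 8.6, 7.1]
opening: 0.544
[1.64 0.16 0.3 ] -0.845
tcp_pos: [434.7, 11.1, 96.4]
eef_rot: [-0.0, 0.694, 0.72, 0.002]
ft_force: [-0.7, 11.3, 6.0]
opening: 0.54
[ 1.67 -0.25  0.36] -0.277
tcp_pos: [435.1, 11.0, 96.4]
eef_rot: [-0.001, 0.868, 0.497, 0.002]
ft_force: [1.5, 10.3, 3.9]
opening: 0.54
[ 1.46 -0.59  0.44] 0.289
```

```bash
for i in 1 2 3; do python3 -m pendant '[{"slide":[0,0,0],"turn":2},{"slide":[0,0,0],"turn":2},{"slide":[0,0,0],"turn":2},{"slide":[0,0,0],"turn":2},{"slide":[0,0,0],"turn":2}]'|sed -n 2,5p; python3 -c "
from station import *
o=get_obs();print(o['wrist_torque'].round(2),o['joint_positions'][5].round(3))";done
```

```text
tcp_pos: [435.2, 10.9, 96.4]
eef_rot: [-0.001, 0.907, 0.421, 0.002]
ft_force: [2.8, 10.9, 3.6]
opening: 0.542
[ 1.43 -0.64  0.5 ] 0.461
tcp_pos: [434.8, 10.4, 96.3]
eef_rot: [-0.0, 0.94, 0.341, 0.001]
ft_force: [-0.1, 5.7, 8.6]
opening: 0.54
[0.42 0.12 0.31] 0.634
tcp_pos: [431.7, 8.7, 96.1]
eef_rot: [0.0, 0.966, 0.259, -0.004]
ft_force: [-14.1, -2.1, 17.0]
opening: 0.543
[-0.25  2.57  1.87] 0.808
```

```bash
python3 -m pendant '[{"slide":[0,0,0],"turn":2},{"slide":[0,0,0],"turn":2},{"slide":[0,0,0],"turn":0}]'|sed -n 2,5p; python3 -c "
from station import *
o=get_obs();print(o['wrist_torque'].round(2),o['joint_positions'][5].round(3))";
python3 -m pendant '[{"slide":[0,0,0],"turn":0},{"slide":[0,0,0],"turn":0},{"slide":[0,0,0],"turn":0},{"slide":[0,0,0],"turn":0},{"slide":[0,0,0],"turn":0}]' 1
```

```text
tcp_pos: [431.5, 8.8, 96.0]
eef_rot: [0.0, 0.974, 0.226, -0.004]
ft_force: [-15.7, -3.4, 18.0]
opening: 0.543
[-0.59  2.51  0.8 ] 0.877
time_s: 36.15
tcp_pos: [433.8, 9.4, 95.3]
eef_rot: [-0.0, 0.975, 0.223, 0.0]
ft_force: [0.0, 0.4, -0.2]
opening: 0.998
gripper_force: 0.0
```

End stop reached: the torque rose to 1.9 N m, then the grip slipped. Lift off and set the fingers behind the bail.

```bash
python3 -m pendant '[{"slide":[0,0,-0.03],"turn":0},{"slide":[0,0,-0.04],"turn":0},{"slide":[0,0,-0.045],"turn":0},{"slide":[0,0,-0.045],"turn":0},{"slide":[0,0,-0.03],"turn":0}]'|sed -n 2,3p;python3 -m pendant '[{"slide":[0,0,0],"turn":8},{"slide":[0,0,0],"turn":8},{"slide":[0,0,0],"turn":8},{"slide":[0,0,0],"turn":0},{"slide":[0,0,0],"turn":0}]' 0|sed -n 2,5p;python3 -c "
from h import *
go(700,55,290,88)
c=capture('scene');b=cv2.imread('pics/l_scene.png').astype(int)
cv2.imwrite('pics/c_scene.png',c['img'][:,:,::-1])"
```

```text
tcp_pos: [434.6, 9.3, 289.0]
eef_rot: [0.001, 0.975, 0.223, 0.002]
tcp_pos: [433.7, 9.4, 285.2]
eef_rot: [-0.0, 1.0, 0.017, -0.0]
ft_force: [0.3, -0.5, -0.3]
opening: 0.143
slide(m, before any turn) [ 0.2677 -0.0363 -0.0049] turn 3.98 q6 1.3
```

```bash
python3 -m pendant '[{"slide":[0,0,-0.005],"turn":4},{"slide":[0.045,-0.009,0],"turn":0},{"slide":[0.045,-0.009,0],"turn":0},{"slide":[0.045,-0.009,0],"turn":0},{"slide":[0.045,-0.009,0],"turn":0}]'|sed -n 2,3p;python3 -m pendant '[{"slide":[0.045,-0.009,0],"turn":0},{"slide":[0.045,-0.009,0],"turn":0},{"slide":[0,0,0],"turn":0},{"slide":[0,0,0],"turn":0}]'|sed -n 2,5p
python3 -c "
from h import *
go(705,55,202,88)"
```

```text
tcp_pos: [616.8, 39.0, 289.9]
eef_rot: [0.0, 1.0, -0.018, -0.0]
tcp_pos: [705.9, 53.2, 288.4]
eef_rot: [-0.0, 1.0, -0.018, -0.001]
ft_force: [-0.3, -0.3, -0.1]
opening: -0.005
slide(m, before any turn) [-0.0007 -0.0017  0.0864] turn -0.08 q6 1.52
```

```bash
python3 -m pendant '[{"slide":[0,0,0.025],"turn":0},{"slide":[0,0,0.03],"turn":0},{"slide":[0,0,0.025],"turn":0},{"slide":[0,0,0.006],"turn":0},{"slide":[0,0,0],"turn":0}]'|sed -n 2,5p;python3 -m pendant '[{"slide":[-0.01,0,0],"turn":0},{"slide":[-0.015,0,0],"turn":0},{"slide":[-0.015,0,0],"turn":0},{"slide":[-0.015,0,0],"turn":0},{"slide":[-0.015,0,0],"turn":0}]'|sed -n 2,5p
python3 -m pendant '[{"slide":[-0.015,0,0.005],"turn":0},{"slide":[-0.015,0,0.004],"turn":0},{"slide":[-0.012,0,0.003],"turn":0},{"slide":[-0.01,0,0.003],"turn":0},{"slide":[0,0,0],"turn":0}]'
```

```text
tcp_pos: [704.6, 53.0, 204.2]
eef_rot: [-0.0, 1.0, -0.019, -0.001]
ft_force: [0.6, 0.2, 0.0]
opening: 0.0
tcp_pos: [636.0, 55.7, 207.3]
eef_rot: [0.0, 1.0, -0.019, 0.003]
ft_force: [1.7, -0.4, 0.2]
opening: -0.0
time_s: 39.6
tcp_pos: [582.8, 57.9, 190.2]
eef_rot: [0.0, 1.0, -0.019, 0.0]
ft_force: [0.7, 0.5, 0.8]
opening: 0.001
gripper_force: 0.0
```

```bash
python3 -m pendant '[{"slide":[-0.01,0,0.001],"turn":0},{"slide":[-0.01,0,0.001],"turn":0},{"slide":[-0.003,0,0],"turn":0},{"slide":[0,0,0],"turn":0}]'|sed -n 2,5p
python3 -m pendant '[{"slide":[0.01,0,0],"turn":0},{"slide":[0.005,0,-0.02],"turn":0},{"slide":[0,0,-0.03],"turn":0},{"slide":[0,0,0],"turn":0},{"slide":[0,0,0],"turn":0}]'|sed -n 2,5p
python3 -c "
from h import *
c=capture('scene');cv2.imwrite('pics/b_scene.png',c['img'][:,:,::-1])
b=c['img'][:,:,::-1][190:370,190:390];cv2.imwrite('pics/b.png',cv2.resize(b,None,fx=4,fy=3.3))
go(540,60,220)
y=np.radians(-2.2);X=np.array([np.cos(y),np.sin(y)]);Y=np.array([-X[1],X[0]])
for t in(.5,.6,.67,.75,.9):
  m=np.array([561.5,3])+X*(80-122*np.cos(t));print(t,[proj(c,[[*(m+s*Y),105+122*np.sin(t)]])[0].round() for s in(-125,125)])"
```

```text
tcp_pos: [563.4, 58.3, 187.5]
eef_rot: [0.0, 1.0, -0.019, 0.005]
ft_force: [14.9, -0.1, -11.4]
opening: -0.002
tcp_pos: [576.2, 58.0, 238.4]
eef_rot: [0.0, 1.0, -0.019, 0.001]
ft_force: [-0.3, 0.2, -0.2]
opening: -0.002
slide(m, before any turn) [-0.0356 -0.0006  0.0171] turn 0 q6 1.51
0.5 [array([227., 261.]), array([334., 235.])]
0.6 [array([228., 260.]), array([335., 234.])]
0.67 [array([228., 259.]), array([336., 233.])]
0.75 [array([228., 259.]), array([337., 232.])]
0.9 [array([229., 259.]), array([340., 232.])]
```

View pics/b.png

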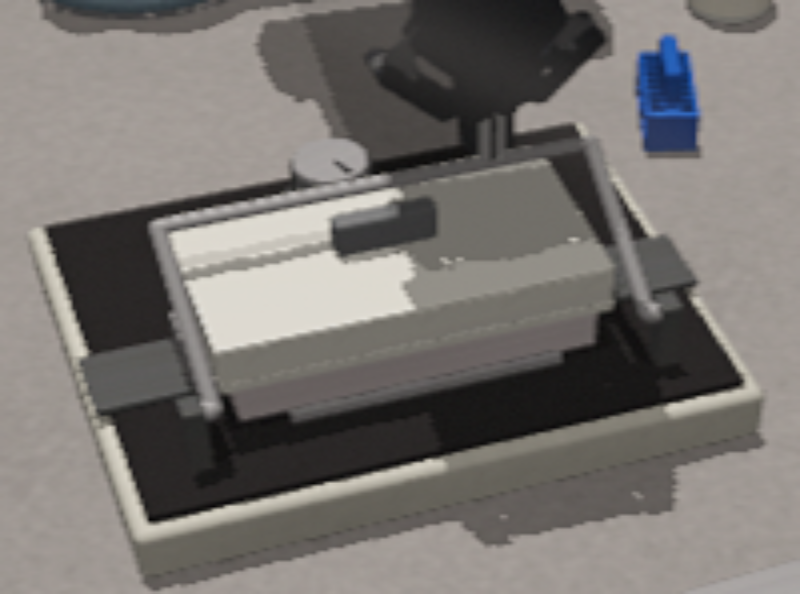

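The bail is down to about 0.7 rad. Its crossbar runs from (160,225) to (590,140), above the lid's near edge, and both jaws are against the tray. Press it down from above.

```bash
python3 -m pendant '[{"slide":[-0.02,0,0],"turn":0},{"slide":[-0.019,0,0],"turn":0},{"slide":[0,0,0.015],"turn":0},{"slide":[0,0,0.012],"turn":0},{"slide":[0,0,0],"turn":0}]'|sed -n 2,5p
python3 -m pendant '[{"slide":[0,0,0.008],"turn":0},{"slide":[-0.001,0,0.008],"turn":0},{"slide":[-0.001,0,0.008],"turn":0},{"slide":[-0.002,0,0.005],"turn":0},{"slide":[0,0,0],"turn":0}]'|sed -n 2,5p
python3 -m pendant '[{"slide":[-0.001,0,0.004],"turn":0},{"slide":[-0.001,0,0.003],"turn":0},{"slide":[0,0,0],"turn":0}]'
```

```text
tcp_pos: [535.4, 59.6, 206.7]
eef_rot: [-0.0, 1.0, -0.019, -0.003]
ft_force: [0.2, -0.9, 0.6]
opening: 0.0
tcp_pos: [523.0, 60.2, 177.4]
eef_rot: [0.0, 1.0, -0.018, -0.016]
ft_force: [-36.3, -1.2, 14.9]
opening: -0.0
time_s: 41.85
tcp_pos: [519.6, 60.3, 169.4]
eef_rot: [0.0, 1.0, -0.018, -0.018]
ft_force: [-39.2, -2.2, 15.2]
opening: -0.001
gripper_force: 17.6
```

```bash
python3 -m pendant '[{"slide":[-0.025,0,0],"turn":0},{"slide":[-0.015,0,-0.01],"turn":0},{"slide":[0,0,-0.04],"turn":0},{"slide":[0,0,0],"turn":0},{"slide":[0,0,0],"turn":0}]'|sed -n 2,5p
python3 -c "
from h import *
c=capture('scene');i=c['img'][:,:,::-1];cv2.imwrite('pics/b2.png',i)
go(545,60,205)
g=cv2.cvtColor(i,cv2.COLOR_BGR2GRAY)
y=np.radians(-2.2);X=np.array([np.cos(y),np.sin(y)]);Y=np.array([-X[1],X[0]])
# sample along the right bail arm's neighbourhood: score bright rod against both sides, per angle
for t in np.arange(.26,.9,.04):
  H=np.array([561.5,3])+X*80;s=[]
  for sd in(-125,125):
    for r in np.linspace(40,115,40):
      for w,o in((1,0),(-.5,9),(-.5,-9)):
        p=H+sd*Y-X*(r*np.cos(t)-o*np.sin(t)*-1*-1);u,v=proj(c,[[*(p),105+r*np.sin(t)+o*np.cos(t)]])[0]
        s.append(w*float(g[int(round(v)),int(round(u))]))
  print(round(t,2),round(sum(s[:120])/40,1),round(sum(s[120:])/40,1))"
```

```text
tcp_pos: [491.9, 61.1, 225.4]
eef_rot: [0.0, 1.0, -0.019, 0.002]
ft_force: [-0.0, -0.8, -0.9]
opening: 0.003
slide(m, before any turn) [ 0.0539 -0.0008  0.0191] turn 0 q6 1.5
0.26 1.2 -23.1
0.3 0.2 -12.4
0.34 -1.0 -10.7
0.38 0.2 1.4
0.42 0.3 15.9
0.46 0.6 24.2
0.5 2.3 32.9
0.54 1.8 28.5
0.58 3.6 22.8
0.62 2.4 12.6
0.66 2.6 -1.3
0.7 1.9 -8.7
0.74 2.0 -11.1
0.78 2.4 -10.5
0.82 2.1 -5.4
0.86 1.1 -2.0
```

```bash
python3 -m pendant '[{"slide":[0.027,0,0],"turn":0},{"slide":[0.026,0,0],"turn":0},{"slide":[0,0,0.01],"turn":0},{"slide":[0,0,0.01],"turn":0},{"slide":[0,0,0],"turn":0}]'|sed -n 2,5p
python3 -m pendant '[{"slide":[0,0,0],"turn":0},{"slide":[0,0,0],"turn":0},{"slide":[0,0,0],"turn":0}]'
```

```text
tcp_pos: [541.4, 59.5, 200.8]
eef_rot: [-0.0, 1.0, -0.019, -0.003]
ft_force: [-1.1, 0.2, -0.5]
opening: -0.001
time_s: 43.2
tcp_pos: [543.7, 59.3, 204.8]
eef_rot: [0.0, 1.0, -0.019, 0.0]
ft_force: [0.3, -0.4, -0.1]
opening: 0.002
gripper_force: 0.0
```

```bash
python3 -m pendant '[{"slide":[0,0,0.008],"turn":0},{"slide":[0,0,0.007],"turn":0},{"slide":[-0.001,0,0.005],"turn":0},{"slide":[-0.001,0,0.004],"turn":0},{"slide":[0,0,0],"turn":0}]'|sed -n 2,5p
python3 -m pendant '[{"slide":[-0.002,0,0.004],"turn":0},{"slide":[-0.002,0,0.004],"turn":0},{"slide":[-0.001,0,0.002],"turn":0},{"slide":[0,0,0],"turn":0}]'
```

```text
tcp_pos: [541.1, 59.4, 179.3]
eef_rot: [-0.0, 1.0, -0.019, -0.001]
ft_force: [0.2, 0.4, -0.2]
opening: 0.006
time_s: 44.1
tcp_pos: [536.5, 59.6, 170.0]
eef_rot: [-0.0, 1.0, -0.019, -0.0]
ft_force: [-0.6, 0.4, -0.7]
opening: -0.0
gripper_force: 0.0
```

```bash
cat > ang.py <<'E'
from h import *
c=capture('scene');i=c['img'][:,:,::-1];cv2.imwrite('pics/b3.png',i)
g=cv2.cvtColor(i,cv2.COLOR_BGR2GRAY)
y=np.radians(-2.2);X=np.array([np.cos(y),np.sin(y)]);Y=np.array([-X[1],X[0]]);H=np.array([561.5,3])+X*80
for t in np.arange(.26,.7,.04):
  s=0
  for r in np.linspace(40,115,40):
    for w,o in((1,0),(-.5,9),(-.5,-9)):
      p=H+125*Y-X*(r*np.cos(t)-o*np.sin(t));u,v=proj(c,[[*p,105+r*np.sin(t)+o*np.cos(t)]])[0]
      s+=w*float(g[int(round(v)),int(round(u))])
  print(round(t,2),round(s/40,1))
E
python3 ang.py
```

```text
0.26 -23.1
0.3 -9.2
0.34 -4.0
0.38 6.6
0.42 16.4
0.46 22.1
0.5 28.9
0.54 27.0
0.58 19.9
0.62 13.3
0.66 2.0
```

Run:
```python
from h import *
a=cv2.imread('pics/b2.png').astype(int);b=cv2.imread('pics/b3.png').astype(int);o=cv2.imread('pics/b_scene.png').astype(int)
d=np.abs(a-b).max(2)
# +y arm region: from b.png, crossbar corner (590,140)->(337,232), hinge (650,312)->(352,284)
for n,p in(('b2',a),('b3',b),('b_scene',o)):
  print(n)
  for v in range(226,284,6): print(v,p[v,330:362].mean(1).astype(int).tolist())
```

```text
b2
226 [156, 156, 155, 153, 151, 149, 150, 153, 154, 153, 151, 151, 152, 152, 151, 149, 151, 151, 152, 132, 104, 80, 62, 61, 61, 60, 60, 60, 60, 58, 58, 57]
232 [51, 52, 53, 53, 49, 60, 175, 193, 163, 151, 153, 152, 151, 150, 151, 151, 151, 151, 152, 156, 125, 65, 66, 66, 66, 66, 67, 65, 67, 65, 64, 64]
238 [104, 135, 148, 140, 161, 163, 113, 46, 40, 122, 176, 172, 149, 147, 149, 149, 149, 150, 150, 150, 152, 149, 143, 144, 147, 150, 150, 146, 145, 147, 147, 148]
244 [62, 37, 40, 39, 70, 100, 118, 142, 121, 54, 39, 36, 126, 188, 192, 165, 151, 150, 150, 153, 152, 152, 152, 151, 150, 149, 150, 151, 151, 152, 152, 152]
250 [141, 143, 118, 63, 35, 37, 59, 84, 156, 170, 134, 82, 36, 40, 38, 51, 177, 196, 165, 150, 151, 153, 152, 151, 151, 152, 152, 150, 149, 147, 150, 149]
256 [140, 140, 140, 140, 141, 142, 104, 30, 49, 78, 111, 147, 152, 102, 33, 38, 39, 35, 57, 129, 179, 176, 152, 150, 151, 151, 150, 148, 147, 148, 149, 151]
262 [140, 139, 139, 139, 139, 140, 139, 141, 145, 107, 34, 93, 137, 168, 165, 113, 43, 33, 49, 59, 74, 82, 97, 106, 94, 84, 89, 114, 139, 149, 151, 152]
268 [215, 
[... 2822 characters left out ...]
4, 122, 128, 126, 92, 32, 56, 131, 182, 178, 154, 152, 153, 152, 151, 150, 149, 150, 152, 153]
262 [108, 106, 169, 197, 160, 106, 106, 128, 128, 82, 34, 38, 36, 75, 118, 144, 147, 110, 61, 57, 75, 83, 99, 108, 96, 87, 92, 116, 142, 151, 153, 155]
268 [142, 142, 142, 142, 141, 142, 142, 142, 141, 143, 142, 142, 116, 88, 80, 100, 132, 145, 141, 111, 87, 90, 91, 91, 91, 92, 92, 93, 92, 89, 115, 143]
274 [126, 118, 121, 126, 118, 111, 112, 112, 110, 108, 108, 109, 112, 96, 83, 90, 89, 111, 141, 146, 134, 108, 90, 90, 91, 90, 91, 90, 90, 91, 93, 94]
280 [110, 110, 109, 110, 109, 109, 110, 110, 109, 109, 109, 110, 103, 72, 42, 48, 45, 40, 74, 122, 147, 147, 108, 62, 81, 93, 93, 94, 94, 69, 36, 33]
```

Run:
```python
from h import *
from scipy.optimize import least_squares
c=capture('scene')
y=np.radians(-2.2);X=np.array([np.cos(y),np.sin(y)]);Y=np.array([-X[1],X[0]]);H=np.array([561.5,3])+X*80
A={'now':[(336.3,244),(338.6,250),(341.2,256),(343.6,262),(345.7,268),(347.9,274),(350.1,280)],
'b_scene':[(340.3,244),(342,250),(344,256),(345.6,262),(347.2,268),(348.9,274),(350.5,280)]}
for k,pts in A.items():
  P=np.array(pts)
  for dz in(-3,0,3):
    def f(q):
      t,dy=q;r=np.linspace(-10,125,60);p=H+(125+dy)*Y-np.outer(r*np.cos(t),X)
      L=proj(c,np.c_[p,105+dz+r*np.sin(t)]);o=np.argsort(L[:,1])
      return np.interp(P[:,1],L[o,1],L[o,0])-P[:,0]
    s=least_squares(f,[.45,0]);print(k,dz,s.x.round(3),s.fun.round(1))
# crossbar: v at u=331..340 for angles
for t in(.3,.35,.4,.45,.5,.55):
  m=H-X*122*np.cos(t);print(t,proj(c,[[*(m+s*Y),105+122*np.sin(t)] for s in(-120,-60,110,125)]).round(1).tolist())
for v in(248,252,256,258,260,262,264,266,268,270): print(v,cv2.imread('pics/b3.png')[v,222:270:4].mean(1).astype(int).tolist())
```

```text
now -3 [0.324 5.227] [ 0.1  0.1 -0.2 -0.3 -0.1  0.   0.2]
now 0 [0.324 4.333] [ 0.1  0.1 -0.2 -0.3 -0.1  0.   0.2]
now 3 [0.324 3.439] [ 0.1  0.1 -0.2 -0.3 -0.1  0.1  0.2]
b_scene -3 [0.631 4.776] [ 0.1  0.1 -0.2 -0.1 -0.  -0.   0.1]
b_scene 0 [0.631 4.061] [ 0.1  0.1 -0.2 -0.1  0.   0.   0.1]
b_scene 3 [0.631 3.347] [ 0.1  0.1 -0.2 -0.1 -0.  -0.   0.1]
0.3 [[229.7, 264.5], [255.8, 258.1], [326.4, 241.0], [332.4, 239.6]]
0.35 [[229.6, 263.3], [255.8, 256.9], [326.7, 239.8], [332.8, 238.3]]
0.4 [[229.6, 262.2], [255.9, 255.8], [327.1, 238.7], [333.2, 237.2]]
0.45 [[229.6, 261.2], [256.0, 254.8], [327.5, 237.6], [333.6, 236.2]]
0.5 [[229.7, 260.4], [256.2, 254.0], [328.0, 236.7], [334.1, 235.2]]
0.55 [[229.7, 259.6], [256.4, 253.2], [328.5, 235.9], [334.7, 234.4]]
248 [155, 157, 152, 156, 158, 113, 52, 33, 38, 27, 195, 212]
252 [161, 107, 48, 36, 35, 24, 201, 215, 214, 213, 215, 190]
256 [39, 41, 191, 217, 213, 213, 214, 193, 178, 151, 116, 77]
258 [40, 40, 194, 213, 215, 187, 182, 149, 113, 75, 88, 212]
260 [41, 37, 75, 188, 182, 151, 110, 75, 97, 186, 216, 214]
262 [38, 40, 183, 150, 107, 76, 99, 186, 213, 214, 213, 213]
264 [37, 58, 139, 76, 95, 212, 209, 214, 213, 213, 213, 213]
266 [38, 33, 168, 214, 216, 214, 213, 213, 213, 213, 213, 213]
268 [38, 36, 165, 193, 213, 213, 213, 213, 213, 213, 213, 213]
270 [38, 39, 169, 161, 212, 213, 213, 213, 213, 213, 213, 213]
```

The line fit gives the bail at 0.32 rad, so it already rests on the lid, and the lid's edge pixels have not moved. Lift away, recheck the angle and hand in.

```bash
python3 -m pendant '[{"slide":[0,0,-0.02],"turn":0},{"slide":[0,0,-0.04],"turn":0},{"slide":[0,0,-0.04],"turn":0},{"slide":[0,0,-0.04],"turn":0},{"slide":[0,0,0],"turn":0}]'; python3 -m pendant '[{"slide":[0,0,0],"turn":0},{"slide":[0,0,0],"turn":0},{"slide":[0,0,0],"turn":0},{"slide":[0,0,0],"turn":0},{"slide":[0,0,0],"turn":0}]'|sed -n 2,4p
python3 - <<'E'
from h import *
c=capture('scene')
b=c['img'][:,:,::-1].mean(2).astype(int)
for v in(244,256,268,274): print(v,b[v,330:356].tolist())
E
```

```text
time_s: 44.7
tcp_pos: [539.7, 59.3, 317.9]
eef_rot: [0.001, 1.0, -0.019, 0.007]
ft_force: [0.4, -0.6, 0.6]
opening: -0.002
gripper_force: 0.0
tcp_pos: [536.5, 59.5, 309.4]
eef_rot: [-0.0, 1.0, -0.019, -0.001]
ft_force: [0.3, -0.0, 1.0]
244 [53, 40, 41, 41, 88, 123, 151, 148, 102, 48, 40, 37, 127, 188, 193, 167, 152, 151, 151, 153, 153, 153, 152, 152, 150, 150]
256 [152, 151, 139, 141, 141, 145, 105, 29, 55, 116, 155, 162, 149, 101, 33, 39, 39, 37, 57, 129, 180, 176, 153, 151, 152, 151]
268 [140, 140, 140, 140, 139, 154, 153, 139, 140, 141, 141, 141, 115, 104, 133, 169, 168, 127, 90, 88, 89, 89, 91, 90, 91, 91]
274 [123, 116, 119, 121, 114, 110, 111, 111, 110, 108, 107, 108, 111, 101, 89, 83, 87, 101, 141, 151, 118, 88, 90, 90, 89, 89]
```

```bash
python3 -c "
from station import *
print(hand_in())"
```

```text
the job is handed in; nothing more can be done
None
```

I handed the job in at about 45 s, and no verdict came back: three white racks stand in the tray, the lid is seated, the sleeve is turned to its stop, and the bail rests on the lid at about 0.32 rad by image fit; the pads' clamping force was not measured directly.

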